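# Assemble the solvent filter holder

### The arm

A 7-joint arm with a two-finger parallel gripper is mounted at the origin on the work surface. World frame = base frame: x ahead of the robot, y to its left, z up, the work surface at z = 0. Lengths are in m, angles in rad, forces in N, time in s.
With the tool pointing down it reaches from about 0.425 to 0.875 m from the base axis. Payload 9.9 kg.
Tool frame: the origin (TCP) lies midway between the tips of the shut fingers; the grasp point (between the pads) lies 19 mm behind it (bot.pinch_z is the z of the grasp point in the tool frame, in m); z points along the fingers, y is the line along which they close (so a half turn about z gives the same grasp; the last joint's range is limited). The gripper opens to 85 mm and grips with 20 to 120 N. Pads are 22 mm wide; open, the fingers measure 114 mm over their backs; the gripper's body (76 mm by 85 mm) begins 54 mm behind the grasp point. The pads swing forward as they close: fully open they stand 13 mm farther back than shut.
Start: joints at [1.14, 0.576, 0.025, 1.437, -0.015, 1.129, -0.057], TCP at [0.229, -0.635, 0.231] pointing down, gripper open.
Joint ranges: [-2.76, 2.76], [-0.34, 2.15], [-1.52, 1.57], [0.19, 2.46], [-1.09, 4.23], [0.17, 1.99], [-2.82, 2.82]. Speed limits (rad/s): [2.22, 2.22, 3.01, 3.01, 3.14, 3.14, 3.14].

### API

Orientations are given as a 3x3 rotation matrix whose columns are the frame's x, y, z axes.
In Python, from rig import bot, viewer gives the robot as it stands.
- The arm moves only by the tool arm_command, never from a script. Its arguments are lists of equal length, an entry for each row: "travel": the shift along the tool's x, y, z in m, a list of three; "roll": the turn about the tool's z in degrees. In form: {"travel": [[dx, dy, dz], ...], "roll": [roll, ...]}. A call has exactly 10 rows; each row is the pose to reach, as a shift and turn from the pose commanded when the call began, along the tool's axes at that moment; what a row does not reach only later rows make up. A row lasts 1/12 s, in which the tool goes at most 41.7 mm and 7.16 degrees, less where a joint would pass 70% of its speed; a pose out of reach is approached as far as the arm can. A call with a gripper value outside its range is refused whole. "grip" is the finger opening in m, from 0 to 0.0854, set as the call begins (left out, the last holds). The fingers move at their own pace and stop on an object; the grip force is fixed at half the most. Time passes only in rows, so rows that repeat a pose let the fingers close, or fill a call up. It gives the time, the measured TCP pose, the force, the opening and the grip force at its end, in the units of the state.
- bot.sense(): the state, without advancing time (a new reading comes with each control period).
- viewer.capture(name): name is "scene" or "top" or "wrist"; returns a dict with "img" (384x512x3 uint8, blue, green, red), "mtx" (3x3 intrinsics, pixels), "T" (4x4, takes a point from camera to world coordinates). Camera axes: x right, y up, looking along -z (the intrinsics and any distortion apply to the point x, -y, -z); pixel columns grow to the right and rows downward; lengths in m; the calibration is good to about 2 mm. The wrist camera is an equidistant fisheye: a pixel r from the principal point sees the ray r / f radians off the axis. A picture is of the moment at which its call begins. There is no depth.
- bot.sign_off(): hands the job in; it is judged then, once.
The state is a dict: "clock": time; "joint_pos": joint angles; "joint_velocities": joint speeds; "joint_efforts": joint torques, N m; "eef_pos": TCP position; "tool_rot": TCP orientation; "wrist_force": force on the tool from outside, world axes, zero at the start; "moment": the same for the moment, N m; "gripper_width": finger opening in m; "grasp_force": force on a finger pad.
Only numpy, scipy, OpenCV 4.12 (cv2) and the standard library are available. Lean on these libraries where they do the work, as an engineer would, in place of code of your own. Each camera call takes 0.05 s, during which the arm holds its last target. There are 200 camera calls.

### The job

Assemble the solvent filter holder on its stand, from the bottom up: first lay the perforated support screen in the recess of the stand, then put the collar around it on the stand's rim, then stand the funnel with its foot in the collar, and last put the lid on the funnel. Each part must sit fully home, flat and upright before the next goes on, and all be left at rest. Do not knock over the sample vials that stand among the parts.

Things in the scene. Friction and masses are not known exactly. Their poses are not given: they have to be found in the camera images.
- stand: Steel filter stand, fixed to the bench. Base 90 mm in diameter, column 36 mm, round head 68 mm in diameter, rim top 62 mm above the bench. In the head: a round recess 50 mm in diameter, 6 mm deep (floor 56 mm above the bench, dark drain spot). Short brass outlet low at the side, within 55 mm of the axis. Origin: centre of its underside, on the bench; z up; yaw is of no matter.
- screen: Support screen: solid steel disc, diameter 43 mm, 18 mm thick, edges bevelled 2 mm, dark perforations on top; loose, about 130 g, lying flat. Seated in the recess (3.5 mm play all round) its underside is 56 mm above the bench and 12 mm stand out over the rim: grip it more than 6 mm above its underside. Origin: centre of its underside; z up.
- collar: Plain black plastic ring, outer diameter 60 mm, inner 50 mm, 20 mm high; loose, about 60 g, lying flat (keep this way up). In place it surrounds the screen (3.5 mm play all round) and rests on the stand's rim, underside 62 mm and top 82 mm above the bench. Origin: centre of its underside, on the axis in the open hole; z up.
- funnel: Steel cylinder funnel, open on top, 80 mm high, loose, upright, about 200 g. Foot 43 mm in diameter, 0-6 mm up (bevelled 2 mm); flange 60 mm in diameter, 6-11 mm up; then cylinder, outer 52, inner 46 mm. In place: foot in the collar (3.5 mm play all round), flange on the collar's top, origin 76 mm and mouth 156 mm above the bench. Origin: centre of the foot's underside; z up.
- lid: Lid, loose, about 90 g, standing on its plug. Steel plug 39 mm in diameter, 0-8 mm up (bevelled 2 mm); steel disc 58 mm in diameter, 8-13 mm up; black knob to grip, 22 mm in diameter, 13-35 mm up. In place: plug in the funnel's mouth (3.5 mm play all round), disc on the mouth, origin 148 mm above the bench. Origin: centre of the plug's underside; z up.
- vial1: First vial. Small amber glass sample vial with white cap, 24 mm in diameter, 46 mm high, standing loose on the bench; not part of the job, must stay standing. Origin: centre of its underside; z up.
- vial2: Second vial. Small amber glass sample vial with white cap, 24 mm in diameter, 46 mm high, standing loose on the bench; not part of the job, must stay standing. Origin: centre of its underside; z up.
- vial3: Third vial. Small amber glass sample vial with white cap, 24 mm in diameter, 46 mm high, standing loose on the bench; not part of the job, must stay standing. Origin: centre of its underside; z up.
Not all that is in view belongs to the job. Leave any green look-alike of the vial3 alone.

How it is judged:
On the way, in this order (a step that is already met when the one before it is completed fails the run):
1. the screen lies flat in the stand's recess (horizontal distance between screen and stand below 0.006 m and z of screen in the frame of stand between 0.053 and 0.059 m and angle between screen's own z axis and vertical below 0.08 rad), for 0.2 s.
2. the collar lies flat on the stand's rim, around the screen (horizontal distance between collar and screen below 0.006 m and z of collar in the frame of stand between 0.059 and 0.065 m and angle between collar's own z axis and vertical below 0.08 rad), for 0.2 s.
3. the funnel stands upright with its foot in the collar (horizontal distance between funnel and collar below 0.006 m and z of funnel in the frame of stand between 0.073 and 0.079 m and angle between funnel's own z axis and vertical below 0.08 rad), for 0.2 s.
4. the lid lies flat on the funnel's mouth, plug inside (horizontal distance between lid and funnel below 0.006 m and z of lid in the frame of stand between 0.145 and 0.151 m and angle between lid's own z axis and vertical below 0.08 rad), for 0.2 s.
At the end, for the whole second after the job is handed in: Screen in the stand's recess, collar around it on the rim, funnel's foot in the collar, lid on the funnel: each within 6 mm sideways of the part it sits on, within 3 mm of its seated height, tilted less than 0.08 rad, at rest (under 10 mm/s); the three vials standing (all of step 1 and all of step 2 and all of step 3 and all of step 4 and linear speed of each of screen, collar, funnel, lid below 0.01 m/s and angle between each of vial1, vial2, vial3's own z axis and vertical below 0.6 rad); the robot touches nothing.
It fails at once if a sample vial is knocked over (angle between any of vial1, vial2, vial3's own z axis and vertical above 0.6 rad).
It also fails if it takes over 120 s, if anything falls off the work surface, if the arm or the gripper's body presses on something with over 40 N, if the wrist force passes 120 N, or if a joint passes its speed limit or range.

## Working session

There is one attempt and no reset: what is moved stays moved. The work goes in short steps, Python scripts to look and compute and a tool call to move; the robot and the scene stay as the last step left them, time stands still between calls to the robot, and variables do not carry over. Pictures are saved under pics/ and viewed, at most 14 in all, crops included, and the job is handed in when it is done.

Besides the shell and the picture viewer there is one more tool, called after ">>>" as name(argument=value, ...), one argument or row to a line, values as JSON. arm_command: Moves the arm, as the interface text tells. Its arguments: {"type":"object","properties":{"travel":{"type":"array","items":{"type":"array","items":{"type":"number"}}},"roll":{"type":"array","items":{"type":"number"}},"grip":{"type":"number"}},"required":["travel","roll"]}

```bash
mkdir -p pics
python3 - <<'E'
from rig import bot, viewer
import cv2, numpy as np
s=bot.sense()
for k in s: print(k,np.round(s[k],3).tolist())
print(bot.pinch_z)
for n in ("scene","top"):
    c=viewer.capture(n); cv2.imwrite(f"pics/{n}0.png",c["img"]); print(n,c["mtx"].tolist(),np.round(c["T"],4).tolist(), [k for k in c])
E
```

```text
clock 0.0
joint_pos [1.14, 0.577, 0.025, 1.438, -0.015, 1.129, -0.056]
joint_velocities [-0.001, -0.0, -0.001, -0.001, -0.001, -0.002, -0.0]
joint_efforts [0.0, -76.575, 2.251, -28.596, 0.015, 0.013, -0.0]
eef_pos [0.229, -0.634, 0.23]
tool_rot [[0.94, 0.34, -0.001], [0.34, -0.94, 0.002], [-0.0, -0.002, -1.0]]
wrist_force [0.278, -0.642, 0.109]
moment [-0.021, 0.008, -0.017]
grasp_force 0.0
gripper_width 0.086
-0.0187
scene [[350.7379233190918, 0.0, 252.74107946096333], [0.0, 350.7379233190918, 190.90716390086328], [0.0, 0.0, 1.0]] [[-0.6575, -0.5781, 0.4832, 0.9334], [0.7534, -0.4998, 0.4272, 0.3287], [-0.0054, 0.645, 0.7642, 0.603], [0.0, 0.0, 0.0, 1.0]] ['img', 'mtx', 'T']
top [[499.9705835208732, 0.0, 248.8105142802646], [0.0, 499.9705835208732, 180.42666779528906], [0.0, 0.0, 1.0]] [[-0.0293, 0.9895, -0.1415, 0.4043], [-0.9991, -0.0331, -0.0248, -0.0183], [-0.0292, 0.1407, 0.9896, 1.1237], [0.0, 0.0, 0.0, 1.0]] ['img', 'mtx', 'T']
```

View pics/scene0.png

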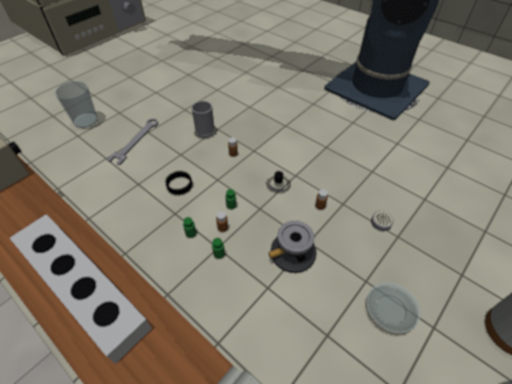

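View pics/top0.png

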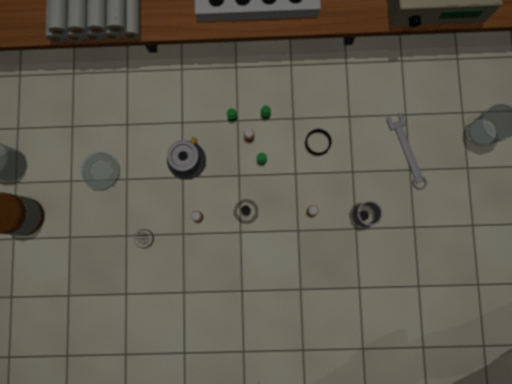

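The scene view shows, in pixels:
- stand (294,243), screen (382,220), collar (179,183), lid (279,182), funnel (204,119)
- amber vials (322,199), (222,221), (233,147)

The top view shows:
- stand (184,156), screen (144,238), collar (318,142), lid (246,211), funnel (365,213)
- white-capped vials (249,135), (197,216), (313,211)

Things that could be mistaken for what I want:
- **Screen:** glass dish at top (100,170), clear and far too big.
- **Funnel:** beakers at (484,132) and (5,165), both glass.
- **Vials:** green ones at (232,115), (265,112), (262,159).

The choice is the small steel disc at (144,238). I'll measure these and check them in one close crop.

```bash
cat > h.py <<'E'
from rig import bot, viewer
import cv2, numpy as np
def ray(c,uv,fish=False):
    K=c["mtx"]; x=(uv[0]-K[0,2])/K[0,0]; y=(uv[1]-K[1,2])/K[1,1]
    if fish:
        r=np.hypot(x,y); s=np.sin(r)/r if r>1e-9 else 1.; d=np.array([x*s,-y*s,-np.cos(r)])
    else: d=np.array([x,-y,-1.])
    return c["T"][:3,3], c["T"][:3,:3]@d
def onz(c,uv,z,fish=False):
    o,d=ray(c,uv,fish); return o+d*(z-o[2])/d[2]
def proj(c,P,fish=False):
    K=c["mtx"]; q=c["T"][:3,:3].T@(np.asarray(P)-c["T"][:3,3]); q=np.array([q[0],-q[1],-q[2]])
    if fish:
        a=np.hypot(q[0],q[1]); k=np.arctan2(a,q[2])/max(a,1e-12); q=np.array([q[0]*k,q[1]*k,1])
    return (K@(q/q[2]))[:2]
def tool(P):  # shift in tool axes from present pose to world point P
    s=bot.sense(); return np.asarray(s["tool_rot"]).T@(np.asarray(P)-s["eef_pos"])
E
python3 - <<'E'
from h import *
c=viewer.capture("top"); s=viewer.capture("scene")
L=dict(stand=(184,156,.062,294,237),screen=(144,238,.018,382,219),collar=(318,142,.02,179,181),lid=(246,211,.035,279,175),funnel=(365,213,.08,202,106),v1=(249,135,.046,222,214),v2=(197,216,.046,322,192),v3=(313,211,.046,233,141),gr=(262,159,.046,231,192))
for n,(u,v,z,a,b) in L.items():
    print(n,np.round(onz(c,(u,v),z),3),np.round(onz(s,(a,b),z),3))
t=[]
for im,k,(h,w) in ((c["img"],0,(24,32)),(s["img"],3,(24,32))):
    for n in ("stand","screen","collar","lid","funnel"):
        u,v=L[n][0:2] if k==0 else L[n][3:5]
        t.append(cv2.resize(im[v-27:v+27,u-27:u+27],(260,260),interpolation=cv2.INTER_CUBIC)[:, :])
m=np.vstack([np.hstack(t[:3]),np.hstack(t[3:5]+[t[6]])])
cv2.imwrite("pics/crops.png",m)
E
```

```text
stand [0.614 0.147 0.062] [0.625 0.155 0.062]
screen [0.442 0.245 0.018] [0.448 0.25  0.018]
collar [ 0.644 -0.149  0.02 ] [ 0.651 -0.141  0.02 ]
lid [0.493 0.017 0.035] [0.502 0.025 0.035]
funnel [ 0.477 -0.231  0.08 ] [ 0.479 -0.237  0.08 ]
v1 [0.66  0.005 0.046] [0.666 0.011 0.046]
v2 [0.484 0.123 0.046] [0.49  0.128 0.046]
v3 [ 0.487 -0.127  0.046] [ 0.495 -0.12   0.046]
gr [ 0.605 -0.022  0.046] [ 0.613 -0.015  0.046]
```

View pics/crops.png

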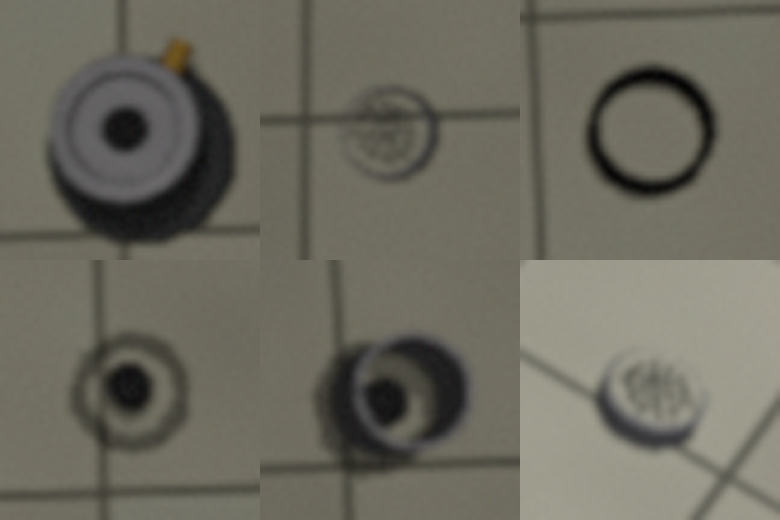

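The crops confirm the choices: stand head with drain spot, perforated solid disc (screen), black ring (collar), knobbed lid, open cylinder (funnel). The two cameras differ by about 8 mm, so I'll refine with the wrist camera. First I move in, squaring the tool to world axes.

>>> arm_command(
  travel=[
    [0.453,-0.309,-0.07],
    [0.453,-0.309,-0.07],
    [0.453,-0.309,-0.07],
    [0.453,-0.309,-0.07],
    [0.453,-0.309,-0.07],
    [0.453,-0.309,-0.07],
    [0.453,-0.309,-0.07],
    [0.453,-0.309,-0.07],
    [0.453,-0.309,-0.07],
    [0.453,-0.309,-0.07],
  ],
  roll=[7,14,19.9,19.9,19.9,19.9,19.9,19.9,19.9,19.9],
)

```text
clock: 1.03
eef_pos: [0.4721, -0.2979, 0.2844]
tool_rot: [[1.0, -0.001, 0.0], [-0.001, -1.0, -0.0], [0.0, 0.0, -1.0]]
wrist_force: [0.1, -0.3, -0.3]
gripper_width: 0.0855
grasp_force: 0.0
```

>>> arm_command(
  travel=[
    [0.04,-0.42,0.0],
    [0.04,-0.42,0.0],
    [0.04,-0.42,0.0],
    [0.04,-0.42,0.0],
    [0.04,-0.42,0.0],
    [0.04,-0.42,0.0],
    [0.04,-0.42,0.0],
    [0.04,-0.42,0.0],
    [0.04,-0.42,0.0],
    [0.04,-0.42,0.0],
  ],
  roll=[0,0,0,0,0,0,0,0,0,0],
)

```text
clock: 1.87
eef_pos: [0.5108, 0.117, 0.2842]
tool_rot: [[1.0, -0.001, 0.0], [-0.001, -1.0, 0.0], [0.0, -0.0, -1.0]]
wrist_force: [0.6, 0.5, -0.6]
gripper_width: 0.0853
grasp_force: 0.0
```

Run:
```python
from h import *
s=bot.sense();print(np.round(s["eef_pos"],4), s["clock"])
c=viewer.capture("wrist"); cv2.imwrite("pics/w1.png",c["img"]); print(c["mtx"],np.round(c["T"],4))
for n,p in dict(stand=(.614,.147,.056),screen=(.442,.245,.018),lid=(.493,.017,.035)).items(): print(n,proj(c,p,True).round(1))
```

```text
[0.5108 0.117  0.2842] 1.8667
[[297.31863964   0.         256.40489846]
 [  0.         297.31863964 185.44000667]
 [  0.           0.           1.        ]] [[-0.0021  0.9476  0.3193  0.5917]
 [-1.     -0.0017 -0.0017  0.1166]
 [-0.0011 -0.3193  0.9476  0.4275]
 [ 0.      0.      0.      1.    ]]
stand [231.8  71.3]
screen [171.7 192.9]
lid [328.7 162.4]
```

View pics/w1.png

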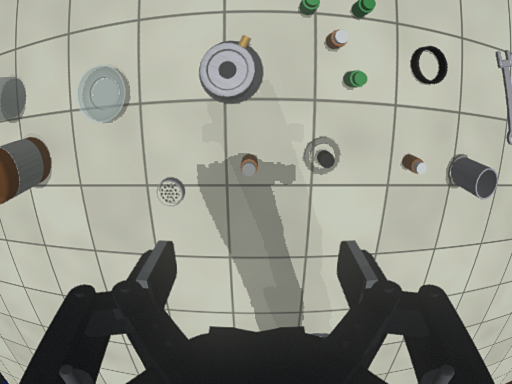

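The wrist view shows stand drain (228,70), screen (171,191), lid knob (325,159), collar (429,65), funnel (473,177). All three amber vials and the three green ones are clear of these. Now I'll measure by contour.

```bash
cat >> h.py <<'E'
def blob(c,uv,hw,lo,hi,z,fish,ell=False,ch=2):
    u,v=map(int,uv); x0,y0=max(u-hw,0),max(v-hw,0); p=c["img"][y0:v+hw,x0:u+hw]
    p=cv2.resize(p,None,fx=4,fy=4,interpolation=cv2.INTER_CUBIC)
    m=cv2.inRange(cv2.cvtColor(p,cv2.COLOR_BGR2GRAY),lo,hi)
    cs,_=cv2.findContours(m,cv2.RETR_EXTERNAL,cv2.CHAIN_APPROX_NONE)
    k=max(cs,key=cv2.contourArea); (cx,cy),ax,_=cv2.fitEllipse(k)
    q=((cx+.5)/4-.5+x0,(cy+.5)/4-.5+y0)
    return np.round(q,1),np.round(np.array(ax)/4,1),onz(c,q,z,fish).round(4)
E
python3 - <<'E'
from h import *
w=viewer.capture("wrist"); t=viewer.capture("top")
for c,f,S in ((w,True,dict(drain=(228,70,14,0,90,.056),knob=(325,159,13,0,70,.035),collar=(429,65,26,0,60,.01))),(t,False,dict(drain=(183,156,8,0,80,.056),knob=(246,211,8,0,70,.035),collar=(318,142,18,0,70,.01)))):
    for n,(u,v,h,lo,hi,z) in S.items(): print(n,*blob(c,(u,v),h,lo,hi,z,f))
p=np.hstack([cv2.resize(w["img"][160:222,140:202],(390,390),interpolation=cv2.INTER_CUBIC),cv2.resize(w["img"][40:102,197:259],(390,390),interpolation=cv2.INTER_CUBIC)])
cv2.imwrite("pics/sc.png",p)
E
```

```text
drain [236.  69.] [12.8 17.5] [0.6165 0.1545 0.056 ]
knob [332.  159.2] [12.4 17.4] [0.4988 0.0243 0.035 ]
collar [435.9  67.5] [34.4 38. ] [ 0.6463 -0.1475  0.01  ]
drain [179.8 156.3] [13.3 16.5] [0.6151 0.1574 0.056 ]
knob [245.2 210.1] [8.7 9.6] [0.4949 0.0188 0.035 ]
collar [317.7 141.9] [25.2 26.4] [ 0.6465 -0.1491  0.01  ]
```

View pics/sc.png

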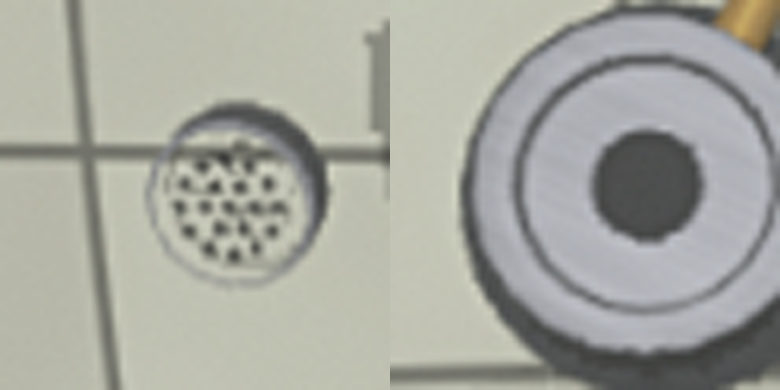

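The crop shows the screen's top face at (177.4,191.8) and the drain at (238,69.4). The arm was still settling in the previous shot. I'll redo both with robust masks at the settled pose.

Run:
```python
import re
s=open('h.py').read()
s=s.replace("k=max(cs,key=cv2.contourArea)","k=min((k for k in cs if cv2.contourArea(k)>150),key=lambda k:np.linalg.norm(k.reshape(-1,2).mean(0)-np.array([u-x0,v-y0])*4))")
open('h.py','w').write(s)
from h import *
w=viewer.capture("wrist"); t=viewer.capture("top")
st=bot.sense();print(np.round(st["eef_pos"],4),st["clock"])
for c,f,S in ((w,True,dict(drain=(238,69,24,0,105,.056),knob=(334,159,20,0,70,.035),collar=(438,65,30,0,60,.01))),(t,False,dict(drain=(183,156,10,0,75,.056),knob=(246,211,8,0,70,.035),collar=(318,142,18,0,70,.01)))):
    for n,(u,v,h,lo,hi,z) in S.items(): print(n,*blob(c,(u,v),h,lo,hi,z,f))
print(onz(w,(177.4,191.8),.018,True), onz(t,(144-27+.5+130/260*54,211+131/260*54),.018))
```

```text
[0.5109 0.1146 0.2838] 2.1167
drain [229.5  68.9] [16.6 17.4] [0.6165 0.1529 0.056 ]
knob [326.9 159. ] [14.1 17.9] [0.4984 0.0222 0.035 ]
collar [430.6  65.9] [34.9 38.2] [ 0.6462 -0.1476  0.01  ]
drain [179.7 157.3] [16.3 23.9] [0.613  0.1577 0.056 ]
knob [245.2 210.1] [8.7 9.6] [0.4948 0.0188 0.035 ]
collar [317.7 141.9] [25.2 26.4] [ 0.6465 -0.1491  0.01  ]
[0.44280692 0.23769679 0.018     ] [0.44105476 0.24390028 0.018     ]
```

>>> arm_command(
  travel=[
    [-0.068,-0.13,0.06],
    [-0.068,-0.13,0.12],
    [-0.068,-0.13,0.16],
    [-0.068,-0.13,0.16],
    [-0.068,-0.13,0.16],
    [-0.068,-0.13,0.16],
    [-0.068,-0.13,0.16],
    [-0.068,-0.13,0.16],
    [-0.068,-0.13,0.16],
    [-0.068,-0.13,0.16],
  ],
  roll=[0,0,0,0,0,0,0,0,0,0],
)

```text
clock: 2.95
eef_pos: [0.4449, 0.2438, 0.1255]
tool_rot: [[1.0, -0.003, 0.002], [-0.003, -1.0, 0.001], [0.002, -0.001, -1.0]]
wrist_force: [0.5, 0.7, -1.0]
gripper_width: 0.0854
grasp_force: 0.0
```

Run:
```python
from h import *
w=viewer.capture("wrist"); w=viewer.capture("wrist")
st=bot.sense();print(np.round(st["eef_pos"],4),st["clock"])
cv2.imwrite("pics/w2.png",w["img"]); np.savez("w2.npz",**w)
print(proj(w,(.443,.243,.018),True))
```

```text
[0.4444 0.2443 0.1253] 3.05
[257.67608812 183.62528822]
```

View pics/w2.png

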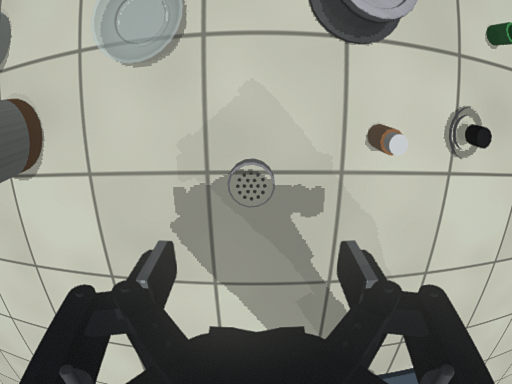

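The wrist view shows the screen's perforated face at about (251,185), vial2 clear at (388,141).

Run:
```python
from h import *
w=dict(np.load("w2.npz"))
g=cv2.cvtColor(w["img"],cv2.COLOR_BGR2GRAY); m=np.zeros_like(g); cv2.circle(m,(251,185),16,255,-1)
v,u=np.nonzero((g<110)&(m>0)); cen=(u.min()+u.max())/2,(v.min()+v.max())/2
print(len(u),u.mean(),v.mean(),cen)
for q in ((u.mean(),v.mean()),cen): print(onz(w,q,.018,True))
print(tool((0.443,0.248,0.008)))
```

```text
315 250.85396825396825 183.5142857142857 (np.float64(251.0), np.float64(185.0))
[0.4431274  0.24905765 0.018     ]
[0.44173638 0.24894215 0.018     ]
[-0.00168633 -0.00363702  0.11728022]
```

>>> arm_command(
  travel=[
    [-0.002,-0.0047,0.03],
    [-0.002,-0.0047,0.06],
    [-0.002,-0.0047,0.09],
    [-0.002,-0.0047,0.11],
    [-0.002,-0.0047,0.117],
    [-0.002,-0.0047,0.117],
    [-0.002,-0.0047,0.117],
    [-0.002,-0.0047,0.117],
    [-0.002,-0.0047,0.117],
    [-0.002,-0.0047,0.117],
  ],
  roll=[0,0,0,0,0,0,0,0,0,0],
)

```text
clock: 3.88
eef_pos: [0.4419, 0.2501, 0.0082]
tool_rot: [[1.0, -0.001, 0.002], [-0.001, -1.0, 0.001], [0.002, -0.001, -1.0]]
wrist_force: [0.8, -0.5, -0.6]
gripper_width: 0.0849
grasp_force: 0.0
```

>>> arm_command(
  travel=[
    [0,0,0],
    [0,0,0],
    [0,0,0],
    [0,0,0],
    [0,0,0],
    [0,0,0],
    [0,0,0],
    [0,0,0],
    [0,0,0],
    [0,0,0],
  ],
  roll=[0,0,0,0,0,0,0,0,0,0],
  grip=0.0,
)

```text
clock: 4.72
eef_pos: [0.4412, 0.2498, 0.0077]
tool_rot: [[1.0, -0.001, 0.0], [-0.001, -1.0, 0.0], [0.0, -0.0, -1.0]]
wrist_force: [-1.9, -0.0, 10.5]
gripper_width: 0.0398
grasp_force: 59.0
```

Run:
```python
from h import *
w=viewer.capture("wrist")
cv2.imwrite("pics/w3.png",cv2.resize(w["img"][170:300,150:350],(800,520),interpolation=cv2.INTER_CUBIC)); np.savez("w3.npz",**w)
print(proj(w,(.4412,.2498,.018),True))
```

```text
[256.12390943 251.37885589]
```

View pics/w3.png

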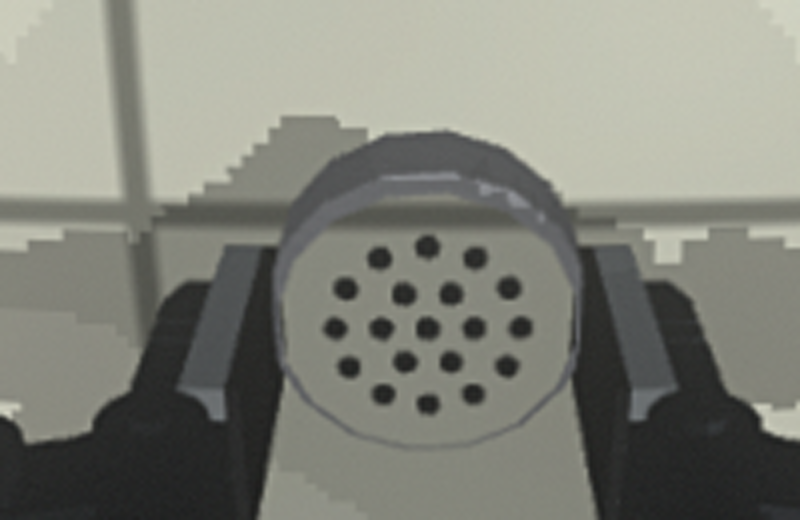

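The crop shows the screen squarely between the pads, its centre at (257,252) where the grasp point projects to (256,251). Next I lift it and look at the stand.

>>> arm_command(
  travel=[
    [0,0,-0.02],
    [0,0,-0.05],
    [0,0,-0.09],
    [0.01,0.01,-0.13],
    [0.03,0.03,-0.15],
    [0.055,0.06,-0.15],
    [0.08,0.09,-0.15],
    [0.089,0.097,-0.15],
    [0.089,0.097,-0.15],
    [0.089,0.097,-0.15],
  ],
  roll=[0,0,0,0,0,0,0,0,0,0],
)

```text
clock: 5.6
eef_pos: [0.5301, 0.1519, 0.1566]
tool_rot: [[1.0, -0.003, -0.001], [-0.003, -1.0, -0.0], [-0.001, 0.0, -1.0]]
wrist_force: [0.0, 1.3, -1.7]
gripper_width: 0.0397
grasp_force: 61.3
```

Run:
```python
from h import *
w=viewer.capture("wrist");w=viewer.capture("wrist")
st=bot.sense();print(np.round(st["eef_pos"],4),st["gripper_width"],st["clock"])
cv2.imwrite("pics/w4.png",w["img"]); np.savez("w4.npz",**w)
p=proj(w,(.616,.153,.056),True); print(p)
for hi in (80,95,110): print(blob(w,p,26,0,hi,.056,True))
```

```text
[0.5292 0.1536 0.1567] 0.0400790749561278 5.7
[256.09318614  81.73539022]
(array([256.1,  80.7]), array([23.5, 23.8]), array([0.6169, 0.153 , 0.056 ]))
(array([256.5,  81.3]), array([25.5, 25.8]), array([0.6163, 0.1527, 0.056 ]))
(array([256.5,  81.3]), array([26.1, 26.3]), array([0.6164, 0.1527, 0.056 ]))
```

View pics/w4.png

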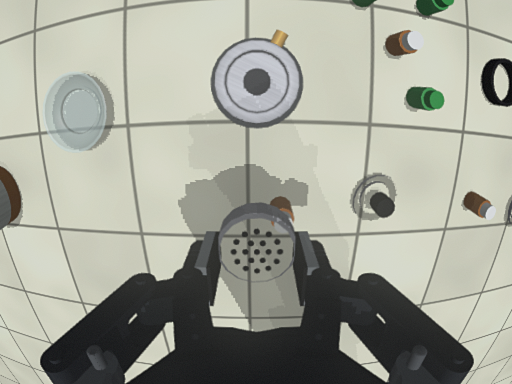

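Drain spot at (256,81), which gives the stand axis at (0.6165, 0.1528), and the screen is held level. I'll move over it and lower to just above the recess.

>>> arm_command(
  travel=[
    [0.03,0.0,0],
    [0.06,0.0,0],
    [0.0875,0.0,0],
    [0.0875,0.0005,0.02],
    [0.0875,0.0005,0.045],
    [0.0875,0.0005,0.065],
    [0.0875,0.0005,0.077],
    [0.0875,0.0005,0.077],
    [0.0875,0.0005,0.077],
    [0.0875,0.0005,0.077],
  ],
  roll=[0,0,0,0,0,0,0,0,0,0],
)

```text
clock: 6.53
eef_pos: [0.6181, 0.1529, 0.0813]
tool_rot: [[1.0, 0.0, 0.002], [0.0, -1.0, 0.001], [0.002, -0.001, -1.0]]
wrist_force: [-0.2, -0.3, -0.9]
gripper_width: 0.0396
grasp_force: 61.3
```

Run:
```python
from h import *
w=viewer.capture("wrist");w=viewer.capture("wrist")
st=bot.sense();print(np.round(st["eef_pos"],4),st["gripper_width"],st["clock"])
print(tool((.6168,.1528,.0637)))
```

```text
[0.6184 0.1527 0.0816] 0.039892673797399254 6.6333
[-0.00160702 -0.0001337   0.01784915]
```

>>> arm_command(
  travel=[
    [-0.0015,0,0.004],
    [-0.0015,0,0.008],
    [-0.0015,0,0.012],
    [-0.0015,0,0.015],
    [-0.0015,0,0.0165],
    [-0.0015,0,0.0175],
    [-0.0015,0,0.0175],
    [-0.0015,0,0.0175],
    [-0.0015,0,0.0175],
    [-0.0015,0,0.0175],
  ],
  roll=[0,0,0,0,0,0,0,0,0,0],
)

```text
clock: 7.47
eef_pos: [0.6159, 0.1521, 0.0638]
tool_rot: [[1.0, -0.001, 0.0], [-0.001, -1.0, -0.0], [0.0, 0.0, -1.0]]
wrist_force: [-5.9, -1.9, 14.1]
gripper_width: 0.0396
grasp_force: 62.9
```

>>> arm_command(
  travel=[
    [0,0,0],
    [0,0,0],
    [0,0,0],
    [0,0,0],
    [0,0,0],
    [0,0,0],
    [0,0,-0.03],
    [0,0,-0.06],
    [-0.03,0,-0.09],
    [-0.06,0,-0.1],
  ],
  roll=[0,0,0,0,0,0,0,0,0,0],
  grip=0.0854,
)

```text
clock: 8.3
eef_pos: [0.5581, 0.1527, 0.1659]
tool_rot: [[1.0, -0.002, 0.005], [-0.002, -1.0, 0.002], [0.005, -0.002, -1.0]]
wrist_force: [0.7, 0.6, -0.3]
gripper_width: 0.0853
grasp_force: 0.0
```

Run:
```python
from h import *
w=viewer.capture("wrist");w=viewer.capture("wrist")
st=bot.sense();print(np.round(st["eef_pos"],4),st["gripper_width"],st["clock"])
p=proj(w,(.6165,.1528,.074),True).astype(int); print(p)
np.savez("w5.npz",**w)
y0=max(p[1]-50,0);cv2.imwrite("pics/w5.png",cv2.resize(w["img"][y0:p[1]+50,p[0]-60:p[0]+60],None,fx=5,fy=5,interpolation=cv2.INTER_CUBIC))
```

```text
[0.5532 0.1529 0.165 ] 0.08547022665097455 8.4
[256 108]
```

View pics/w5.png

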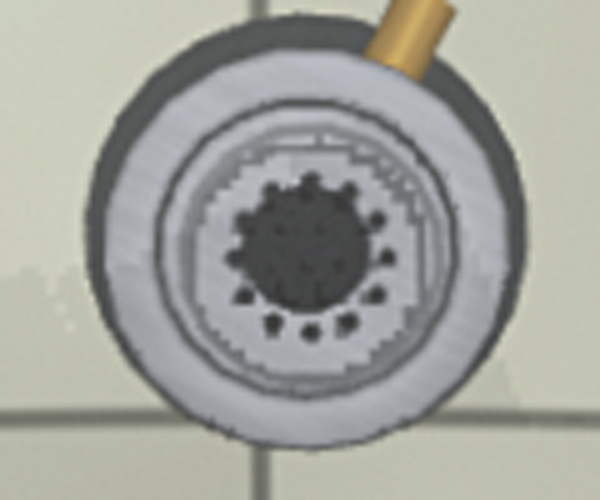

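The crop shows the holes at (311,257) concentric with the head, but the drain spot seems to shine through. I need to check the seated height from the oblique views.

Run:
```python
from h import *
s=viewer.capture("scene");t=viewer.capture("top")
a=cv2.resize(s["img"][205:275,255:335],(400,350),interpolation=cv2.INTER_CUBIC)
b=cv2.resize(t["img"][120:190,144:224],(400,350),interpolation=cv2.INTER_CUBIC)
cv2.imwrite("pics/chk1.png",np.hstack([a,b]))
```

```text
(no output)
```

View pics/chk1.png

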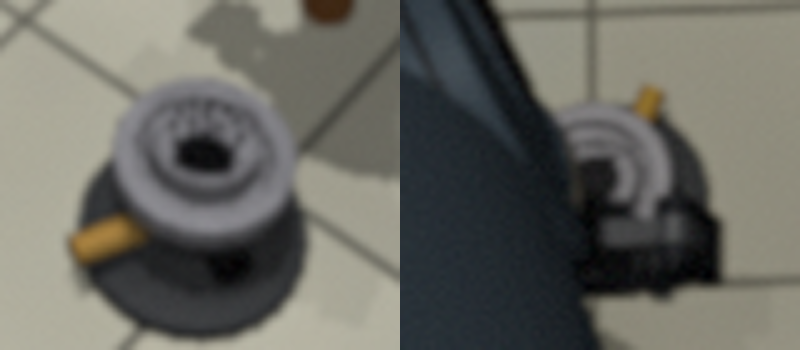

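Run:
```python
from h import *
# hole-ring radius on the loose screen (w3, face z=.018): left/right outer holes at crop (336,328),(521,328)
w3=dict(np.load("w3.npz")); w5=dict(np.load("w5.npz"))
R=np.linalg.norm(onz(w3,(150+336/4,170+328/4),.0178,True)-onz(w3,(150+521/4,170+328/4),.0178,True))/2
print("ring R",R)
for z in (.038,.050,.056,.062,.068,.074): # outer holes in w5: left(235,258) right(387,258); crop origin (196,58)
    print(z,np.linalg.norm(onz(w5,(196+235/5,58+258/5),z,True)-onz(w5,(196+387/5,58+258/5),z,True))/2, onz(w5,(196+311/5,58+257/5),z,True))
a=cv2.imread("pics/scene0.png")[205:275,255:335]
b=w5["img"][58:158,206:306]
cv2.imwrite("pics/chk2.png",np.hstack([cv2.resize(a,(400,350),interpolation=cv2.INTER_CUBIC),cv2.resize(dict(np.load("w4.npz"))["img"][30:130,206:306],(350,350),interpolation=cv2.INTER_CUBIC)]))
```

```text
ring R 0.012065462911594337
0.038 0.01377788026512039 [0.6133295  0.15145096 0.038     ]
0.05 0.013169044044140531 [0.61415794 0.15149564 0.05      ]
0.056 0.01286462593365061 [0.61457217 0.15151799 0.056     ]
0.062 0.012560207823160658 [0.61498639 0.15154033 0.062     ]
0.068 0.012255789712670736 [0.61540062 0.15156267 0.068     ]
0.074 0.0119513716021808 [0.61581484 0.15158501 0.074     ]
```

View pics/chk2.png

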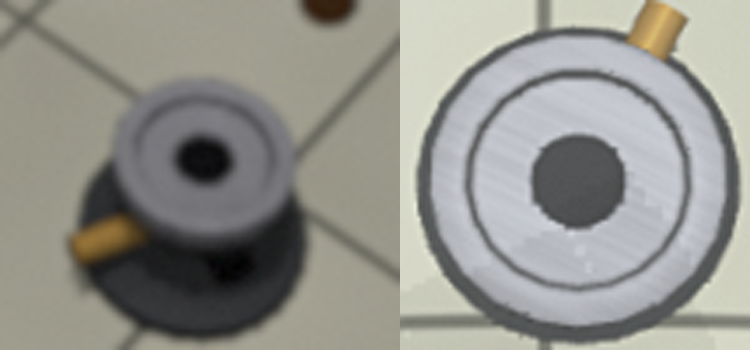

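Hole-ring radius (12.07 mm) fits a face height of about 72 mm. Together with contact at TCP z = 63.8 mm, that means the screen is seated at (0.616, 0.152); the dark disc is a see-through decal. On to the collar.

>>> arm_command(
  travel=[
    [0.02,0.035,0],
    [0.04,0.075,0],
    [0.06,0.115,0],
    [0.08,0.155,0.0],
    [0.092,0.195,0.01],
    [0.092,0.235,0.02],
    [0.092,0.27,0.03],
    [0.092,0.298,0.035],
    [0.092,0.298,0.035],
    [0.092,0.298,0.035],
  ],
  roll=[0,0,0,0,0,0,0,0,0,0],
)

```text
clock: 9.33
eef_pos: [0.6474, -0.1495, 0.1255]
tool_rot: [[1.0, -0.006, -0.002], [-0.006, -1.0, -0.001], [-0.002, 0.001, -1.0]]
wrist_force: [-0.5, 1.4, 0.6]
gripper_width: 0.0851
grasp_force: 0.0
```

Run:
```python
from h import *
for i in range(3): w=viewer.capture("wrist")
st=bot.sense();print(np.round(st["eef_pos"],4),st["clock"])
p=proj(w,(.6462,-.147,.02),True); print(p)
for hi in (45,60): print(blob(w,p,45,0,hi,.01,True))
# inner hole at top rim: light region inside the ring
g=cv2.cvtColor(w["img"],cv2.COLOR_BGR2GRAY)
u,v=p.astype(int); print(g[v,u-45:u+46:3])
```

```text
[ 0.6485 -0.1442  0.1271] 9.4833
[258.75786387 184.07358189]Traceback (most recent call last):
  File "<stdin>", line 5, in <module>
  File "h.py", line 23, in blob
    k=min((k for k in cs if cv2.contourArea(k)>150),key=lambda k:np.linalg.norm(k.reshape(-1,2).mean(0)-np.array([u-x0,v-y0])*4)); (cx,cy),ax,_=cv2.fitEllipse(k)
ValueError: min() iterable argument is empty
```

Run:
```python
from h import *
w=viewer.capture("wrist"); np.savez("w6.npz",**w)
print(np.round(bot.sense()["eef_pos"],4))
g=cv2.cvtColor(w["img"],cv2.COLOR_BGR2GRAY)
p=proj(w,(.6462,-.147,.02),True);u,v=p.astype(int); print(p); print(g[v,u-60:u+60:3]); print(g[v-60:v+60:3,u])
for hi in (75,90): print(blob(w,p,60,0,hi,.01,True))
```

```text
[ 0.6485 -0.1439  0.1274]
[259.68526223 184.14915495]
[136 135  86 124 134 135 135 135 135 137  51  54  68 135 134 133 133 134
 134 133 132 134 135 134 133 189 128 131 132  69  57  58 134 142 141 200
 198 198 199 200]
[191 191 192 191 190 190 190 195  56  62  65 192 188 189 190 189 189 134
 133 133 132 135 134 134 135 134  65  48  47  51 116 134 135 134 133 132
 132 133 134  80]
(array([260.6, 180.6]), array([65.2, 66.1]), array([ 0.6463, -0.148 ,  0.01  ]))
(array([260.7, 180.6]), array([65.7, 66.6]), array([ 0.6463, -0.148 ,  0.01  ]))
```

>>> arm_command(
  travel=[
    [-0.0025,0.004,0.03],
    [-0.0025,0.004,0.06],
    [-0.0025,0.004,0.09],
    [-0.0025,0.004,0.11],
    [-0.0025,0.004,0.12],
    [-0.0025,0.004,0.124],
    [-0.0025,0.004,0.124],
    [-0.0025,0.004,0.124],
    [-0.0025,0.004,0.124],
    [-0.0025,0.004,0.124],
  ],
  roll=[0,0,0,0,0,0,0,0,0,0],
)

```text
clock: 10.37
eef_pos: [0.6464, -0.15, 0.005]
tool_rot: [[1.0, -0.001, 0.002], [-0.001, -1.0, -0.0], [0.002, 0.0, -1.0]]
wrist_force: [-0.5, 0.5, -0.5]
gripper_width: 0.0852
grasp_force: 0.0
```

>>> arm_command(
  travel=[
    [0,0,0],
    [0,0,0],
    [0,0,0],
    [0,0,0],
    [0,0,0],
    [0,0,0],
    [0,0,0],
    [0,0,0],
    [0,0,0],
    [0,0,0],
  ],
  roll=[0,0,0,0,0,0,0,0,0,0],
  grip=0.0,
)

```text
clock: 11.2
eef_pos: [0.6458, -0.1499, 0.005]
tool_rot: [[1.0, -0.0, 0.001], [-0.0, -1.0, -0.0], [0.001, 0.0, -1.0]]
wrist_force: [-3.0, 0.8, 11.2]
gripper_width: 0.0575
grasp_force: 61.7
```

Run:
```python
from h import *
w=viewer.capture("wrist")
st=bot.sense();print(np.round(st["eef_pos"],4),st["gripper_width"],st["clock"])
np.savez("w7.npz",**w)
g=cv2.cvtColor(w["img"],cv2.COLOR_BGR2GRAY)
P=st["eef_pos"].copy() if hasattr(st["eef_pos"],'copy') else np.array(st["eef_pos"])
P=np.array(P);P[2]=.02; p=proj(w,P,True); u,v=p.astype(int); print(p)
print(g[v-70:v+70,u].tolist())
for d in (-.03,-.025,.025,.03): print(d,proj(w,P+[d,0,0],True), proj(w,P+[d,0,-.02],True))
```

```text
[ 0.6458 -0.1499  0.005 ] 0.0575537106491382 11.25
[256.07297372 256.12632405]
[207, 126, 60, 58, 59, 61, 60, 60, 60, 60, 58, 58, 59, 57, 59, 64, 71, 70, 68, 64, 59, 57, 57, 92, 147, 146, 144, 143, 143, 142, 143, 143, 142, 143, 143, 142, 143, 143, 142, 143, 141, 142, 142, 141, 142, 142, 142, 142, 142, 142, 142, 142, 142, 142, 143, 142, 142, 142, 142, 142, 142, 143, 142, 141, 141, 141, 141, 142, 144, 141, 142, 142, 143, 142, 143, 142, 142, 142, 142, 142, 143, 141, 141, 142, 141, 144, 145, 96, 42, 38, 40, 38, 41, 42, 40, 41, 40, 39, 41, 40, 39, 40, 39, 38, 41, 41, 40, 43, 43, 43, 42, 36, 54, 143, 145, 143, 142, 141, 142, 141, 142, 140, 142, 142, 141, 142, 141, 141, 141, 141, 142, 141, 142, 142, 142, 138, 113, 86, 80, 88]
-0.03 [256.2040167  300.81081791] [256.24627009 279.80606961]
-0.025 [256.18364706 294.04523039] [256.22860932 273.26905152]
0.025 [255.94884259 211.00829334] [256.02994551 196.0413551 ]
0.03 [255.92274315 201.12989535] [256.00827809 187.16645114]
```

Collar edges in the wrist column (187, 201, 209, 273) match a ring centred on the TCP to about 0.5 mm. Lift and carry it over the stand.

>>> arm_command(
  travel=[
    [0,0,-0.03],
    [0,0,-0.07],
    [0,0,-0.11],
    [0,-0.02,-0.135],
    [-0.005,-0.055,-0.135],
    [-0.01,-0.095,-0.135],
    [-0.015,-0.135,-0.135],
    [-0.02,-0.175,-0.135],
    [-0.025,-0.21,-0.135],
    [-0.028,-0.24,-0.135],
  ],
  roll=[0,0,0,0,0,0,0,0,0,0],
)

```text
clock: 12.08
eef_pos: [0.6166, 0.0934, 0.1389]
tool_rot: [[1.0, 0.001, -0.0], [0.001, -1.0, 0.001], [-0.0, -0.001, -1.0]]
wrist_force: [0.4, -0.1, -1.0]
gripper_width: 0.0573
grasp_force: 64.6
```

>>> arm_command(
  travel=[
    [-0.002,-0.03,0],
    [-0.002,-0.055,0],
    [-0.002,-0.062,0],
    [-0.002,-0.062,0],
    [-0.002,-0.062,0.02],
    [-0.002,-0.062,0.035],
    [-0.002,-0.062,0.045],
    [-0.002,-0.062,0.045],
    [-0.002,-0.062,0.045],
    [-0.002,-0.062,0.045],
  ],
  roll=[0,0,0,0,0,0,0,0,0,0],
)

```text
clock: 12.92
eef_pos: [0.6162, 0.1515, 0.0943]
tool_rot: [[1.0, -0.001, 0.001], [-0.001, -1.0, 0.0], [0.001, -0.0, -1.0]]
wrist_force: [-0.1, 0.2, -0.7]
gripper_width: 0.0574
grasp_force: 64.6
```

Run:
```python
from h import *
for i in range(3): w=viewer.capture("wrist")
st=bot.sense();print(np.round(st["eef_pos"],4),st["gripper_width"],st["clock"],tool((.6157,.152,.067)))
cv2.imwrite("pics/w8.png",cv2.resize(w["img"][170:310,170:350],(720,560),interpolation=cv2.INTER_CUBIC)); np.savez("w8.npz",**w)
P=np.array([.6159,.152,.074]); print(proj(w,P,True))
```

```text
[0.6162 0.1521 0.0945] 0.05755781201506457 13.0667 [-0.00051254  0.00012217  0.02747074]
[256.23496498 225.7592466 ]
```

View pics/w8.png

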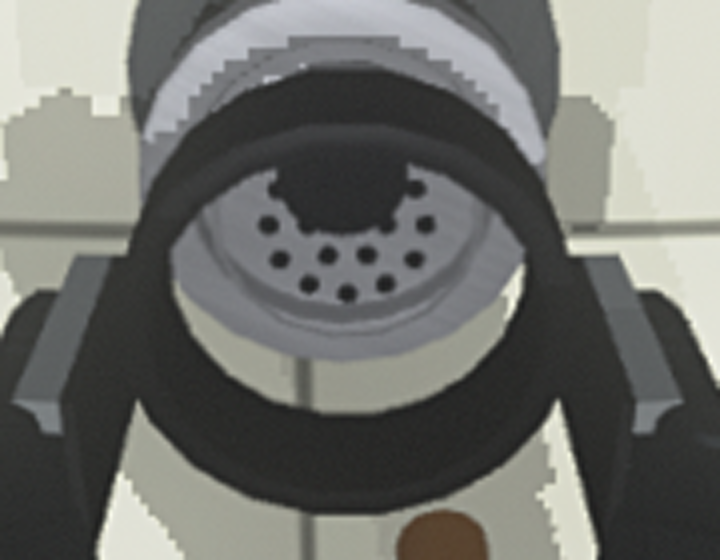

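The crop shows the collar ring above the screen, whose holes are centred at crop (348,222) where the model predicts (345,223). That confirms the screen's height, and the alignment is within 1 mm. Lower the collar.

>>> arm_command(
  travel=[
    [-0.0003,0,0.004],
    [-0.0003,0,0.009],
    [-0.0003,0,0.014],
    [-0.0003,0,0.019],
    [-0.0003,0,0.023],
    [-0.0003,0,0.0255],
    [-0.0003,0,0.027],
    [-0.0003,0,0.0275],
    [-0.0003,0,0.0275],
    [-0.0003,0,0.0275],
  ],
  roll=[0,0,0,0,0,0,0,0,0,0],
)

```text
clock: 13.9
eef_pos: [0.615, 0.1521, 0.067]
tool_rot: [[1.0, -0.001, -0.0], [-0.001, -1.0, -0.0], [-0.0, 0.0, -1.0]]
wrist_force: [-5.0, -1.8, 11.4]
gripper_width: 0.0573
grasp_force: 65.9
```

>>> arm_command(
  travel=[
    [0,0,0],
    [0,0,0],
    [0,0,0],
    [0,0,0],
    [0,0,0],
    [0,0,0],
    [0,0,-0.03],
    [0,0,-0.06],
    [-0.03,0,-0.09],
    [-0.06,0,-0.1],
  ],
  roll=[0,0,0,0,0,0,0,0,0,0],
  grip=0.0854,
)

```text
clock: 14.73
eef_pos: [0.5573, 0.1526, 0.1694]
tool_rot: [[1.0, -0.002, 0.005], [-0.002, -1.0, 0.002], [0.005, -0.002, -1.0]]
wrist_force: [0.8, 1.0, 0.3]
gripper_width: 0.0851
grasp_force: 0.0
```

Run:
```python
from h import *
for i in range(3): w=viewer.capture("wrist")
st=bot.sense();print(np.round(st["eef_pos"],4),st["gripper_width"],st["clock"])
np.savez("w9.npz",**w)
p=proj(w,(.6155,.152,.072),True); print(p)
for hi in (60,75): print(blob(w,p,45,0,hi,.072,True))
u,v=p.astype(int);g=cv2.cvtColor(w["img"],cv2.COLOR_BGR2GRAY);print(g[v,u-50:u+51:2].tolist(),g[v-50:v+51:2,u].tolist())
P=np.array([.6155,.152,0])
for d in (-.03,-.025,.025,.03): print(d,proj(w,P+[d,0,.082],True)[1], proj(w,P+[d,0,.062],True)[1],proj(w,P+[0,d,.082],True)[0])
```

```text
[0.5542 0.1526 0.1676] 0.08525356294156332 14.8833
[257.54504048 110.95790197]
(array([257.7, 110.6]), array([65.3, 65.8]), array([0.6158, 0.1518, 0.072 ]))
(array([257.7, 111. ]), array([74.4, 75.8]), array([0.6155, 0.1519, 0.072 ]))
[208, 209, 205, 134, 79, 137, 168, 60, 68, 60, 62, 168, 156, 125, 157, 177, 174, 97, 65, 69, 70, 70, 69, 69, 70, 69, 69, 70, 66, 70, 67, 101, 114, 57, 151, 176, 140, 163, 133, 138, 86, 54, 61, 64, 70, 84, 82, 172, 200, 198, 199] [205, 126, 88, 89, 85, 172, 190, 65, 67, 60, 81, 132, 161, 154, 165, 158, 173, 84, 67, 62, 72, 72, 69, 70, 70, 69, 65, 70, 67, 67, 64, 181, 77, 67, 180, 174, 176, 117, 138, 87, 52, 53, 67, 59, 73, 195, 191, 189, 190, 191, 190]
-0.03 149.89430122047662 145.1394397998703 296.4262526079435
-0.025 143.66824596395912 139.37870463977094 290.0070805483424
0.025 79.62050178784641 80.37052015940694 225.11740526324638
0.03 73.16481888662278 74.42991734579896 218.69226721989799
```

Collar on the rim at (0.6155, 0.1519), as it should be. Next is the funnel.

>>> arm_command(
  travel=[
    [-0.005,0.04,0],
    [-0.01,0.08,0],
    [-0.02,0.12,0],
    [-0.03,0.16,0],
    [-0.04,0.2,0],
    [-0.05,0.24,0],
    [-0.06,0.28,0],
    [-0.07,0.32,0],
    [-0.076,0.355,0],
    [-0.076,0.38,0],
  ],
  roll=[0,0,0,0,0,0,0,0,0,0],
)

```text
clock: 15.72
eef_pos: [0.4773, -0.2323, 0.1654]
tool_rot: [[1.0, -0.005, -0.002], [-0.005, -1.0, -0.001], [-0.002, 0.001, -1.0]]
wrist_force: [-0.3, 0.2, 1.0]
gripper_width: 0.0852
grasp_force: 0.0
```

Run:
```python
from h import *
for i in range(6): w=viewer.capture("wrist")
st=bot.sense();print(np.round(st["eef_pos"],4),st["gripper_width"],st["clock"])
np.savez("w10.npz",**w)
p=proj(w,(.478,-.228,.08),True); print(p); p=p.astype(int)
cv2.imwrite("pics/w10.png",cv2.resize(w["img"][p[1]-65:p[1]+65,p[0]-75:p[0]+75],None,fx=4,fy=4,interpolation=cv2.INTER_CUBIC))
for d in (-.026,.026): print(d,proj(w,(.478+d,-.228,.08),True),proj(w,(.478,-.228+d,.08),True))
```

```text
[ 0.4796 -0.2266  0.1656] 0.08536936138521038 16.0167
[257.36564436 191.46637758]
-0.026 [257.38522543 220.24757608] [289.05048445 191.40886909]
0.026 [257.33793497 160.53231571] [225.6753752  191.47821815]
```

View pics/w10.png

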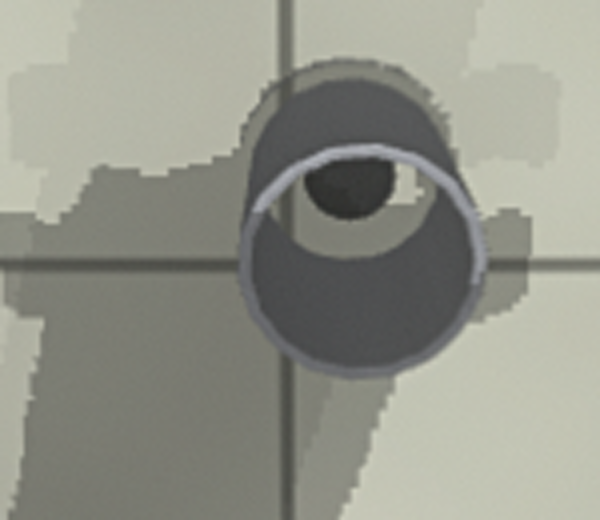

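The crop shows the funnel's mouth centred at (272.8,191.1), so the funnel is at (0.478, -0.2406). The size matches (62.5 px against 63.4 expected). Shift sideways first, then down.

>>> arm_command(
  travel=[
    [-0.001,0.014,0],
    [-0.001,0.014,0],
    [-0.001,0.014,0.02],
    [-0.001,0.014,0.05],
    [-0.001,0.014,0.08],
    [-0.001,0.014,0.105],
    [-0.001,0.014,0.125],
    [-0.001,0.014,0.135],
    [-0.001,0.014,0.135],
    [-0.001,0.014,0.135],
  ],
  roll=[0,0,0,0,0,0,0,0,0,0],
)

```text
clock: 16.85
eef_pos: [0.4784, -0.241, 0.0312]
tool_rot: [[1.0, 0.001, -0.0], [0.001, -1.0, 0.0], [-0.0, -0.0, -1.0]]
wrist_force: [-0.5, 0.0, 0.1]
gripper_width: 0.0854
grasp_force: 0.0
```

Run:
```python
from h import *
for i in range(2): w=viewer.capture("wrist")
st=bot.sense();print(np.round(st["eef_pos"],4),st["clock"])
```

```text
[ 0.479  -0.2417  0.0323] 16.95
```

>>> arm_command(
  travel=[
    [0,0,0],
    [0,0,0],
    [0,0,0],
    [0,0,0],
    [0,0,0],
    [0,0,0],
    [0,0,0],
    [0,0,0],
    [0,0,0],
    [0,0,0],
  ],
  roll=[0,0,0,0,0,0,0,0,0,0],
  grip=0.0,
)

```text
clock: 17.78
eef_pos: [0.4786, -0.2419, 0.0322]
tool_rot: [[1.0, -0.001, 0.002], [-0.001, -1.0, -0.001], [0.002, 0.001, -1.0]]
wrist_force: [-1.4, 2.1, 10.1]
gripper_width: 0.0511
grasp_force: 60.6
```

Run:
```python
from h import *
w=viewer.capture("wrist")
st=bot.sense();print(np.round(st["eef_pos"],4),st["gripper_width"],st["clock"])
np.savez("w11.npz",**w)
P=np.array(st["eef_pos"]);P[2]=.08; p=proj(w,P,True); u,v=p.astype(int); print(p)
g=cv2.cvtColor(w["img"],cv2.COLOR_BGR2GRAY)
print(v-80,g[v-80:v+80,u].tolist())
for d in (-.026,-.023,.023,.026): print(d,proj(w,P+[d,0,0],True)[1])
print(proj(w,P+[.03,0,-.069],True)[1],proj(w,P+[.03,0,-.074],True)[1])
```

```text
[ 0.4786 -0.2419  0.0322] 0.05135858744163297 17.8333
[256.05698331 297.72080539]
217 [90, 89, 89, 90, 89, 89, 89, 89, 88, 88, 87, 88, 88, 89, 88, 87, 87, 86, 87, 87, 86, 85, 87, 85, 85, 85, 84, 85, 79, 77, 84, 112, 118, 117, 114, 110, 112, 113, 95, 84, 84, 85, 83, 81, 81, 82, 79, 83, 81, 81, 82, 82, 80, 82, 83, 81, 81, 81, 81, 80, 82, 81, 81, 80, 81, 81, 81, 80, 81, 80, 81, 81, 83, 80, 83, 79, 81, 80, 81, 80, 81, 81, 80, 82, 81, 81, 81, 82, 82, 81, 80, 80, 81, 81, 81, 81, 79, 80, 79, 80, 79, 82, 80, 80, 82, 80, 79, 80, 80, 80, 79, 79, 80, 81, 71, 33, 30, 33, 29, 28, 30, 31, 32, 31, 30, 29, 28, 32, 29, 32, 29, 32, 29, 29, 26, 29, 31, 30, 29, 29, 26, 29, 30, 27, 27, 28, 31, 26, 27, 24, 31, 29, 28, 28, 28, 27, 26, 26, 28, 26]
-0.026 339.0774185169586
-0.023 334.8584295954769
0.023 250.73090595048018
0.026 243.79664480128025
178.05684852701404 175.58235230314307
```

Funnel gripped at 51 mm, about 1 mm behind the TCP in x. Lift and carry it.

>>> arm_command(
  travel=[
    [0,0,-0.02],
    [0,0,-0.05],
    [0,0,-0.09],
    [0,0,-0.13],
    [0.01,-0.02,-0.155],
    [0.025,-0.05,-0.155],
    [0.035,-0.085,-0.155],
    [0.05,-0.12,-0.155],
    [0.06,-0.155,-0.155],
    [0.075,-0.19,-0.155],
  ],
  roll=[0,0,0,0,0,0,0,0,0,0],
)

```text
clock: 18.67
eef_pos: [0.5527, -0.0503, 0.1864]
tool_rot: [[1.0, -0.001, -0.0], [-0.001, -1.0, -0.0], [-0.0, 0.0, -1.0]]
wrist_force: [0.3, -0.4, -1.9]
gripper_width: 0.0512
grasp_force: 63.1
```

>>> arm_command(
  travel=[
    [0.01,-0.035,0],
    [0.025,-0.07,0],
    [0.035,-0.105,0],
    [0.045,-0.14,0],
    [0.055,-0.17,0],
    [0.06,-0.19,0],
    [0.063,-0.2,0],
    [0.063,-0.204,0],
    [0.063,-0.204,0.02],
    [0.063,-0.204,0.03],
  ],
  roll=[0,0,0,0,0,0,0,0,0,0],
)

```text
clock: 19.5
eef_pos: [0.6157, 0.1502, 0.155]
tool_rot: [[1.0, -0.002, -0.001], [-0.002, -1.0, -0.001], [-0.001, 0.001, -1.0]]
wrist_force: [0.3, -0.8, -2.8]
gripper_width: 0.0513
grasp_force: 63.1
```

Run:
```python
from h import *
for i in range(4): w=viewer.capture("wrist")
st=bot.sense();print(np.round(st["eef_pos"],4),st["gripper_width"],st["clock"],tool((.6165,.152,.108)),np.round(st["joint_pos"],2))
cv2.imwrite("pics/w12.png",w["img"]); np.savez("w12.npz",**w)
```

```text
[0.6162 0.1506 0.1562] 0.05134168652100244 19.7 [ 0.00032509 -0.00143844  0.04815664] [-0.23  0.58 -0.14  1.64  0.1   0.92 -1.98]
```

>>> arm_command(
  travel=[
    [0.0003,-0.0014,0.008],
    [0.0003,-0.0014,0.016],
    [0.0003,-0.0014,0.024],
    [0.0003,-0.0014,0.031],
    [0.0003,-0.0014,0.036],
    [0.0003,-0.0014,0.038],
    [0.0003,-0.0014,0.038],
    [0.0003,-0.0014,0.038],
    [0.0003,-0.0014,0.038],
    [0.0003,-0.0014,0.038],
  ],
  roll=[0,0,0,0,0,0,0,0,0,0],
)

```text
clock: 20.53
eef_pos: [0.6169, 0.1537, 0.1185]
tool_rot: [[1.0, -0.001, 0.001], [-0.001, -1.0, 0.0], [0.001, -0.0, -1.0]]
wrist_force: [-0.5, -0.4, -1.5]
gripper_width: 0.0509
grasp_force: 63.1
```

Run:
```python
from h import *
st=bot.sense();print(np.round(st["eef_pos"],4),tool((.6165,.152,.108)))
```

```text
[0.6169 0.1537 0.1185] [-0.00038034  0.00165586  0.01047982]
```

>>> arm_command(
  travel=[
    [-0.0003,0.001,0.001],
    [-0.0003,0.001,0.003],
    [-0.0003,0.001,0.005],
    [-0.0003,0.001,0.007],
    [-0.0003,0.001,0.008],
    [-0.0003,0.001,0.009],
    [-0.0003,0.001,0.01],
    [-0.0003,0.001,0.0102],
    [-0.0003,0.001,0.0102],
    [-0.0003,0.001,0.0102],
  ],
  roll=[0,0,0,0,0,0,0,0,0,0],
)

```text
clock: 21.37
eef_pos: [0.6164, 0.1526, 0.1084]
tool_rot: [[1.0, -0.001, 0.0], [-0.001, -1.0, 0.0], [0.0, -0.0, -1.0]]
wrist_force: [-2.9, -1.2, 6.0]
gripper_width: 0.0507
grasp_force: 63.5
```

It touches down at the seated height (0.108, not the 0.114 of a foot on the collar). Release and rise.

>>> arm_command(
  travel=[
    [0,0,0],
    [0,0,0],
    [0,0,0],
    [0,0,0],
    [0,0,0],
    [0,0,-0.02],
    [0,0,-0.05],
    [0,0,-0.085],
    [0,0,-0.115],
    [0,0,-0.13],
  ],
  roll=[0,0,0,0,0,0,0,0,0,0],
  grip=0.0854,
)

```text
clock: 22.2
eef_pos: [0.6176, 0.153, 0.242]
tool_rot: [[1.0, -0.001, 0.005], [-0.001, -1.0, 0.002], [0.005, -0.002, -1.0]]
wrist_force: [0.7, -0.6, -0.0]
gripper_width: 0.0854
grasp_force: 0.0
```

Run:
```python
from h import *
for i in range(4): w=viewer.capture("wrist")
st=bot.sense();print(np.round(st["eef_pos"],4),st["gripper_width"],st["clock"])
np.savez("w13.npz",**w)
g=cv2.cvtColor(w["img"],cv2.COLOR_BGR2GRAY)
P=np.array([.6155,.1525,.156]); u,v=proj(w,P,True).astype(int); print(u,v)
print(u-55,g[v,u-55:u+55].tolist()); print(v-50,g[v-50:v+50,u].tolist())
for d in (-.026,-.023,.023,.026): print(d,proj(w,P+[d,0,0],True)[1].round(1),proj(w,P+[0,d,0],True)[0].round(1))
```

```text
[0.6162 0.1525 0.2377] 0.08563528509402842 22.4
256 192
201 [143, 141, 141, 140, 141, 141, 140, 140, 141, 140, 140, 140, 139, 139, 140, 139, 139, 138, 139, 139, 138, 138, 139, 139, 116, 110, 107, 92, 76, 77, 78, 79, 77, 79, 79, 78, 79, 80, 79, 80, 79, 80, 80, 80, 81, 81, 82, 81, 82, 80, 82, 82, 82, 81, 82, 82, 82, 80, 79, 82, 81, 80, 81, 81, 80, 81, 78, 79, 80, 79, 81, 83, 81, 78, 81, 80, 80, 81, 81, 79, 78, 78, 77, 92, 142, 155, 153, 165, 190, 191, 192, 192, 190, 187, 189, 190, 189, 188, 188, 187, 188, 189, 188, 188, 188, 187, 188, 187, 187, 187]
142 [73, 56, 51, 77, 87, 87, 88, 87, 87, 87, 85, 87, 86, 86, 87, 85, 86, 84, 83, 80, 110, 178, 167, 143, 64, 49, 48, 48, 49, 49, 50, 48, 50, 48, 49, 51, 46, 46, 46, 67, 117, 98, 93, 66, 44, 44, 45, 43, 44, 58, 82, 80, 81, 80, 79, 80, 80, 79, 80, 80, 78, 79, 81, 80, 81, 81, 80, 82, 82, 81, 80, 80, 80, 80, 80, 79, 84, 105, 111, 110, 130, 132, 130, 129, 129, 129, 129, 130, 134, 139, 139, 141, 141, 141, 141, 140, 141, 140, 141, 141]
-0.026 221.7 288.7
-0.023 218.5 285.1
0.023 165.2 228.5
0.026 161.5 224.8
```

The funnel mouth is found at (0.6153, 0.1528), with the size and rows expected for 156 mm. Now the lid.

>>> arm_command(
  travel=[
    [-0.025,0.028,0],
    [-0.05,0.055,0],
    [-0.075,0.083,0],
    [-0.1,0.11,0.0],
    [-0.119,0.13,0.02],
    [-0.119,0.13,0.05],
    [-0.119,0.13,0.08],
    [-0.119,0.13,0.1],
    [-0.119,0.13,0.1],
    [-0.119,0.13,0.1],
  ],
  roll=[0,0,0,0,0,0,0,0,0,0],
)

```text
clock: 23.23
eef_pos: [0.496, 0.0226, 0.1366]
tool_rot: [[1.0, -0.0, -0.004], [-0.0, -1.0, -0.0], [-0.004, 0.0, -1.0]]
wrist_force: [-1.1, 0.7, 0.1]
gripper_width: 0.0853
grasp_force: 0.0
```

Run:
```python
from h import *
for i in range(6): w=viewer.capture("wrist")
st=bot.sense();print(np.round(st["eef_pos"],4),st["gripper_width"],st["clock"])
np.savez("w14.npz",**w)
g=cv2.cvtColor(w["img"],cv2.COLOR_BGR2GRAY)
P=np.array([.497,.022,.035]); p=proj(w,P,True); u,v=p.astype(int); print(p)
for hi in (60,75): print(blob(w,p,34,0,hi,.024,True))
print(u-45,g[v,u-45:u+45].tolist()); print(v-45,g[v-45:v+45,u].tolist())
for d in (-.029,-.011,.011,.029): print(d,proj(w,P+[d,0,0],True)[1].round(1),proj(w,P+[d,0,-.022],True)[1].round(1),proj(w,P+[0,d,0],True)[0].round(1),proj(w,P+[0,d,-.022],True)[0].round(1))
```

```text
[0.4979 0.0228 0.1388] 0.08564014405901588 23.5333
[257.31558872 184.05442173]
(array([259.9, 182. ]), array([23.1, 28.3]), array([0.4954, 0.0196, 0.024 ]))
(array([259.9, 182. ]), array([23.9, 28.8]), array([0.4953, 0.0196, 0.024 ]))
212 [135, 134, 134, 134, 134, 134, 134, 133, 133, 134, 133, 134, 134, 132, 133, 133, 133, 132, 132, 132, 131, 133, 134, 133, 133, 131, 134, 133, 133, 135, 133, 119, 96, 84, 87, 97, 78, 53, 52, 53, 54, 56, 54, 56, 54, 54, 53, 56, 55, 52, 54, 53, 55, 53, 54, 54, 53, 56, 54, 53, 80, 135, 134, 131, 132, 131, 131, 133, 132, 133, 132, 131, 132, 132, 132, 130, 130, 147, 187, 176, 134, 131, 130, 133, 133, 131, 132, 132, 155, 184]
139 [189, 188, 188, 188, 189, 190, 190, 147, 113, 111, 132, 136, 134, 136, 134, 135, 132, 90, 161, 192, 190, 187, 187, 187, 187, 188, 188, 136, 129, 62, 50, 55, 54, 55, 54, 59, 61, 56, 55, 56, 55, 58, 55, 51, 56, 54, 55, 53, 54, 55, 53, 52, 53, 52, 52, 48, 48, 77, 133, 134, 131, 131, 132, 132, 131, 132, 130, 131, 132, 130, 132, 132, 131, 132, 131, 132, 130, 103, 83, 83, 100, 127, 137, 136, 136, 136, 136, 136, 136, 136]
-0.029 214.3 205.2 290.3 287.8
-0.011 195.8 187.8 269.9 268.9
0.011 172.0 165.5 244.8 245.7
0.029 151.6 146.6 224.3 226.7
```

Knob centred at (0.4957, 0.0194), and 25 px is the right size for 22 mm. Descend and grip.

>>> arm_command(
  travel=[
    [-0.0022,0.0034,0.03],
    [-0.0022,0.0034,0.06],
    [-0.0022,0.0034,0.09],
    [-0.0022,0.0034,0.108],
    [-0.0022,0.0034,0.117],
    [-0.0022,0.0034,0.1205],
    [-0.0022,0.0034,0.1205],
    [-0.0022,0.0034,0.1205],
    [-0.0022,0.0034,0.1205],
    [-0.0022,0.0034,0.1205],
  ],
  roll=[0,0,0,0,0,0,0,0,0,0],
)

```text
clock: 24.37
eef_pos: [0.4958, 0.0193, 0.0184]
tool_rot: [[1.0, -0.001, 0.002], [-0.001, -1.0, 0.0], [0.002, -0.0, -1.0]]
wrist_force: [0.6, 0.7, 0.2]
gripper_width: 0.0855
grasp_force: 0.0
```

>>> arm_command(
  travel=[
    [0,0,0],
    [0,0,0],
    [0,0,0],
    [0,0,0],
    [0,0,0],
    [0,0,0],
    [0,0,0],
    [0,0,0],
    [0,0,0],
    [0,0,0],
  ],
  roll=[0,0,0,0,0,0,0,0,0,0],
  grip=0.0,
)

```text
clock: 25.2
eef_pos: [0.4951, 0.0193, 0.0176]
tool_rot: [[1.0, -0.0, 0.0], [-0.0, -1.0, -0.0], [0.0, 0.0, -1.0]]
wrist_force: [-0.8, -0.0, 5.1]
gripper_width: 0.0195
grasp_force: 58.4
```

Run:
```python
from h import *
w=viewer.capture("wrist")
st=bot.sense();print(np.round(st["eef_pos"],4),st["gripper_width"],st["clock"],np.round(st["wrist_force"],1))
np.savez("w15.npz",**w)
P=np.array(st["eef_pos"]);P[2]=.013; p=proj(w,P,True); u,v=p.astype(int); print(p)
g=cv2.cvtColor(w["img"],cv2.COLOR_BGR2GRAY)
print(v-70,g[v-70:v+70,u].tolist())
for d in (-.029,-.011,.011,.029): print(d,proj(w,P+[d,0,0],True)[1],proj(w,P+[d,0,.022],True)[1])
```

```text
[0.4951 0.0193 0.0176] 0.019595286382177973 25.25 [-1.4  1.   5.5]
[256.14856596 237.58025625]
167 [197, 197, 196, 196, 197, 196, 196, 197, 197, 196, 197, 197, 198, 198, 197, 141, 138, 141, 126, 94, 92, 99, 141, 141, 139, 139, 139, 139, 139, 141, 138, 91, 87, 86, 98, 140, 141, 138, 139, 138, 138, 137, 138, 137, 137, 136, 137, 137, 139, 137, 137, 138, 135, 103, 49, 43, 45, 44, 46, 45, 43, 41, 40, 44, 41, 43, 41, 41, 40, 40, 39, 41, 44, 43, 42, 39, 40, 40, 40, 40, 38, 39, 39, 40, 38, 40, 39, 37, 38, 39, 38, 36, 35, 35, 37, 35, 35, 36, 37, 36, 34, 36, 35, 36, 35, 31, 36, 78, 134, 137, 136, 134, 136, 134, 134, 136, 135, 135, 128, 104, 83, 80, 82, 100, 129, 138, 141, 139, 139, 139, 140, 139, 140, 140, 138, 141, 138, 140, 140, 140]
-0.029 278.77134397213416 302.14463920911334
-0.011 254.069692499633 276.2424878661999
0.011 220.02695838884387 239.45373647959926
0.029 189.09581754806015 205.0104132612532
```

>>> arm_command(
  travel=[
    [0,0,-0.02],
    [0,0,-0.055],
    [0,0,-0.095],
    [0,0,-0.135],
    [0,0,-0.175],
    [0.005,-0.005,-0.205],
    [0.025,-0.028,-0.21],
    [0.045,-0.05,-0.21],
    [0.065,-0.073,-0.21],
    [0.085,-0.095,-0.21],
  ],
  roll=[0,0,0,0,0,0,0,0,0,0],
)

```text
clock: 26.08
eef_pos: [0.5807, 0.1153, 0.2276]
tool_rot: [[1.0, -0.001, 0.0], [-0.001, -1.0, 0.0], [0.0, -0.0, -1.0]]
wrist_force: [0.5, 0.7, -1.1]
gripper_width: 0.0196
grasp_force: 58.8
```

>>> arm_command(
  travel=[
    [0.015,-0.017,0],
    [0.027,-0.031,0],
    [0.035,-0.0385,0],
    [0.035,-0.0385,0],
    [0.035,-0.0385,0.01],
    [0.035,-0.0385,0.02],
    [0.035,-0.0385,0.03],
    [0.035,-0.0385,0.035],
    [0.035,-0.0385,0.035],
    [0.035,-0.0385,0.035],
  ],
  roll=[0,0,0,0,0,0,0,0,0,0],
)

```text
clock: 26.92
eef_pos: [0.6148, 0.1523, 0.192]
tool_rot: [[1.0, -0.001, -0.001], [-0.001, -1.0, -0.0], [-0.001, 0.0, -1.0]]
wrist_force: [0.5, -0.4, 0.6]
gripper_width: 0.0198
grasp_force: 58.8
```

Run:
```python
from h import *
for i in range(4): w=viewer.capture("wrist")
st=bot.sense();print(np.round(st["eef_pos"],4),st["gripper_width"],st["clock"],tool((.615,.1528,.1656)))
```

```text
[0.6154 0.1527 0.1929] 0.019825030483677203 27.1167 [-4.33419884e-04 -8.86506022e-05  2.73284141e-02]
```

>>> arm_command(
  travel=[
    [-0.0003,0,0.005],
    [-0.0003,0,0.01],
    [-0.0003,0,0.015],
    [-0.0003,0,0.019],
    [-0.0003,0,0.022],
    [-0.0003,0,0.0245],
    [-0.0003,0,0.026],
    [-0.0003,0,0.027],
    [-0.0003,0,0.027],
    [-0.0003,0,0.027],
  ],
  roll=[0,0,0,0,0,0,0,0,0,0],
)

```text
clock: 27.95
eef_pos: [0.615, 0.1527, 0.1657]
tool_rot: [[1.0, -0.001, 0.001], [-0.001, -1.0, 0.0], [0.001, -0.0, -1.0]]
wrist_force: [-0.7, -0.7, 2.0]
gripper_width: 0.0199
grasp_force: 59.1
```

Seated height reached with light contact. Open the fingers and rise.

>>> arm_command(
  travel=[
    [0,0,0],
    [0,0,0],
    [0,0,0],
    [0,0,0],
    [0,0,0],
    [0,0,0],
    [0,0,-0.03],
    [0,0,-0.06],
    [0,0,-0.09],
    [-0.03,0,-0.11],
  ],
  roll=[0,0,0,0,0,0,0,0,0,0],
  grip=0.0854,
)

```text
clock: 28.78
eef_pos: [0.5888, 0.1523, 0.2775]
tool_rot: [[1.0, -0.003, 0.005], [-0.003, -1.0, 0.001], [0.005, -0.001, -1.0]]
wrist_force: [-1.2, -1.2, 0.6]
gripper_width: 0.0851
grasp_force: 0.0
```

>>> arm_command(
  travel=[
    [-0.02,0.04,0],
    [-0.04,0.08,0],
    [-0.06,0.12,0],
    [-0.08,0.15,0],
    [-0.08,0.15,0],
    [-0.08,0.15,0],
    [-0.08,0.15,0],
    [-0.08,0.15,0],
    [-0.08,0.15,0],
    [-0.08,0.15,0],
  ],
  roll=[0,0,0,0,0,0,0,0,0,0],
)

```text
clock: 29.62
eef_pos: [0.5052, 0.004, 0.2751]
tool_rot: [[1.0, 0.001, -0.0], [0.001, -1.0, 0.0], [-0.0, -0.0, -1.0]]
wrist_force: [-0.5, -0.6, -0.4]
gripper_width: 0.0855
grasp_force: 0.0
```

Run:
```python
from h import *
s=viewer.capture("scene");w=viewer.capture("wrist"); print(np.round(bot.sense()["eef_pos"],3))
p=proj(s,(.616,.153,.09)).astype(int)
a=cv2.resize(s["img"][p[1]-70:p[1]+70,p[0]-75:p[0]+75],(429,400),interpolation=cv2.INTER_CUBIC)
cv2.imwrite("pics/end.png",np.hstack([a,cv2.resize(w["img"][:300],None,fx=.72,fy=1.3333)[:400]]))
```

```text
[0.505 0.004 0.275]
```

View pics/end.png

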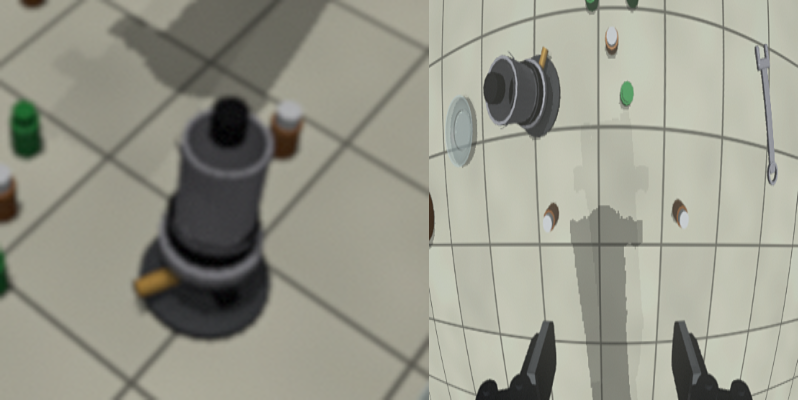

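The picture shows the full stack upright, with the collar at (210,235), the funnel at (220,185) and the lid with its knob at (230,120). All three amber vials are standing and the gripper is clear. Handing in.

```bash
python3 -c "
from rig import bot
print(bot.sign_off())"
```

```text
the job is handed in; nothing more can be done
None
```

I assembled the filter holder in order (screen, collar, funnel, lid) and handed it in at about 30 s on the clock. In the last images the stack is upright, all three vials are standing and the gripper is clear; the sign-off returned no verdict.

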